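Stow the safety clip and screw the captive cap onto the tin

ROBOT

A 7-joint arm with a two-finger parallel gripper is mounted at the origin on the work surface. World frame = base frame: x ahead of the robot, y to its left, z up, the work surface at z = 0. Lengths are in m, angles in rad, forces in N, time in s.
With the tool pointing down it reaches from about 0.425 to 0.95 m from the base axis. Payload 16.7 kg.
Tool frame: the origin (TCP) lies at the very end of the fingers, on their centre line; the grasp point (between the pads) lies 19 mm behind it; z points along the fingers, y is the line along which they close (so a half turn about z gives the same grasp; the last joint's range is limited). The gripper opens to 94 mm and grips with 3 to 60 N. Pads are 16 mm wide; open, the fingers measure 119 mm over their backs; the gripper's body (75 mm by 177 mm) begins 78 mm behind the grasp point.
Start: joints at [-1.401, 0.426, 0.074, 1.606, -0.034, 1.111, -0.067], TCP at [0.212, 0.641, 0.176] pointing down, gripper open.
Joint ranges: [-2.85, 2.85], [-0.5, 2.14], [-1.23, 1.37], [0.21, 2.46], [-1.02, 4.16], [0.16, 2.05], [-2.73, 2.73]. Speed limits (rad/s): [1.89, 1.89, 2.39, 2.39, 3.01, 3.01, 3.01].

INTERFACE

Orientations are given as a rotation vector (axis times angle).
In Python, from workcell import goto, servo_line, set_joints, gripper_to, pause, solve_ik, sense, capture, get_calibration, PlanningError, hand_in gives the robot as it stands. The module is installed in compiled form; this text tells all that it offers. Calls block until the motion is done:
- goto(position, orientation): joint-space move of the TCP to a pose.
- servo_line(position, rot=None, velocity=0.15, threshold=None): straight line of the TCP; rot=None keeps the orientation; velocity is the mean speed in m/s. With threshold (N) it stops when the force on the tool has changed by that much, and returns True; else False.
- set_joints(angles): joint-space move.
- gripper_to(opening, strength=None): finger opening in m; strength is the grip in N (None keeps the last); returns when the fingers have stopped.
- pause(seconds).
- solve_ik(position, orientation): joint angles nearest the present ones, or None.
- sense(): the state.
- capture(name): name is "scene" or "top"; returns the picture (400x640x3 uint8, red, green, blue); there is no depth.
- get_calibration(name): a dict with "fx", "fy", "cx", "cy" (pixels), "k1" (the pictures are not rectified: a ray, as slopes to the right and down, at radius r is drawn at 1 + k1 r^2 times it, then the intrinsics apply), "extrinsics" (4x4, takes a point from camera to world coordinates). Camera axes: x right, y up, looking along -z (the intrinsics and any distortion apply to the point x, -y, -z); pixel columns grow to the right and rows downward; lengths in m; the calibration is good to about 2 mm. A picture is of the moment at which its call begins. get_calibration takes no time and is no camera call.
A pose or a line that the arm cannot do raises PlanningError and nothing moves.
- hand_in(): hands the job in; it is judged then, once.
The state is a dict: "time": time; "joints": joint angles; "joint_vel": joint speeds; "joint_torque": joint torques, N m; "eef_pos": TCP position; "ee_rot": TCP orientation; "wrist_force": force on the tool from outside, world axes, zero at the start; "wrist_torque": the same for the moment, N m; "opening": finger opening in m; "grasp_force": force on a finger pad.
Only numpy, scipy, OpenCV 4.12 (cv2) and the standard library are available. Lean on these libraries where they do the work, as an engineer would, in place of code of your own. Each camera call takes 0.05 s, during which the arm holds its last target. There are 200 camera calls.

TASK

Put the loose chrome safety clip into the tin canister, then swing the tin's captive cap back over the mouth and only there screw it down clockwise until it is fully home. Do not knock or shift the torch, the red color wheel segment or the two gel frames, and let go of everything when done.

Things in the scene. Friction and masses are not known exactly. Their poses are not given: they have to be found in the camera images.
- canister: dented round tin, fixed to the counter on a dark plate (it cannot move), 100 mm across, 125 mm tall to the rim. Its neck is 76 mm outside and 70 mm inside, 17 mm high; inside, the floor is 5 mm above the counter. Origin: centre of the underside, z up. An upright hinge post stands 85 mm from the tin's axis along the tin's +y and ends at the rim's height
- mouth (a point): centre of the tin's open mouth, at the rim's height, 125 mm above the counter
- cap_arm (a joint): flat steel swing arm that carries the cap, turning level about the hinge post. 0 rad: against its stop, cap centred over the mouth; it grows as the arm swings away clockwise seen from above (up to 1.8 rad), so closing is counter-clockwise. It stays where it is left. It is 6 mm thick, from 2 to 8 mm above the rim, and ends in a yoke ring (102 mm across) round the cap
- swing_hinge (a point): on the swing arm's hinge axis, 10 mm above the rim; its z axis is the hinge axis (up). The cap's axis is 85 mm from it
- cap (a joint): screw turn of the cap in its arm, rad: 0 is fully loose (cap up), it grows clockwise seen from above and 2.8 is the stop, fully screwed home. The cap sinks 9 mm over the 2.8 rad. Stiff enough to stay where it is left
- cap_bar (a point): centre of the top of the red grip bar on the yellow cap (cap 84 mm across, 18 mm thick). The bar is 56 mm long along this point's x, 14 mm thick along its y and stands 30 mm above the cap's flat top, this point at its upper edge (47 mm above the cap's underside). Turns with the cap; z up. Bar and cap may be gripped from above
- clip: chrome safety clip, a flat closed oval link lying on the counter, 46 mm long (its x), 25 mm wide (its y), 10 mm thick, with a red gate on one side; 50 g. Origin: centre of its underside
- torch: black torch standing upright on the counter, bystander, 130 mm tall, 38 mm across, the head at the top 50 mm. Origin: centre of its underside
- segment: red plastic color wheel segment lying flat, bystander: a fan shape 75 mm long (x), 4 mm thick, 30 to 80 mm wide. Origin: middle of its underside
- frame_a: round steel gel frame lying flat, bystander: ring 160 mm outside, 128 mm inside, 4 mm thick. Origin: centre of its underside
- frame_b: the second gel frame, same as frame_a
- chute: fixed angled sheet steel chute at the left edge of the counter, about 200 x 340 mm and up to 180 mm high; not needed. Origin on the counter under its middle

How it is judged:
By the outcome, as a careful person would: the job done as asked, in the order asked, and still so for the second after the job is handed in, with the robot touching nothing.
It also fails if it takes over 61 s, if anything falls off the work surface, if the arm or the gripper's body presses on something with over 40 N, if the wrist force passes 120 N, or if a joint passes its speed limit or range.

## Working session

There is one attempt and no reset: what is moved stays moved. The work goes in short steps, each a Python script; the robot and the scene stay as the last script left them, time stands still between calls to the robot, and variables do not carry over. Pictures are saved under pics/ and viewed, at most 10 in all, crops included, and the job is handed in when it is done.

```bash
mkdir -p pics; python3 - <<'E'
from workcell import *
import cv2,numpy as np
for n in("scene","top"):
    im=capture(n); cv2.imwrite(f"pics/{n}0.png",im[:,:,::-1])
    c=get_calibration(n); print(n,{k:(np.round(v,4).tolist()) for k,v in c.items()})
s=sense();print({k:np.round(v,3).tolist() for k,v in s.items()})
E
```

```text
scene {'fx': 518.6627, 'fy': 518.6627, 'cx': 319.9567, 'cy': 195.5489, 'k1': 0.0027, 'extrinsics': [[-0.8664, -0.2602, 0.4261, 1.3981], [0.4989, -0.484, 0.7189, 1.5102], [0.0191, 0.8355, 0.5492, 1.1988], [0.0, 0.0, 0.0, 1.0]]}
top {'fx': 469.8896, 'fy': 469.8896, 'cx': 317.9938, 'cy': 199.2074, 'k1': 0.0492, 'extrinsics': [[-0.0296, 0.9969, -0.0734, 0.4934], [-0.9996, -0.0297, -0.0008, 0.1226], [-0.003, 0.0734, 0.9973, 1.5234], [0.0, 0.0, 0.0, 1.0]]}
{'time': 0.1, 'joints': [-1.401, 0.427, 0.074, 1.607, -0.034, 1.111, -0.067], 'joint_vel': [0.001, -0.001, -0.001, -0.003, -0.001, -0.0, -0.002], 'joint_torque': [0.007, -93.745, 3.677, -45.505, -0.049, 0.017, -0.0], 'eef_pos': [0.211, 0.641, 0.176], 'ee_rot': [-0.499, -3.102, 0.002], 'wrist_force': [-0.399, 0.186, -0.008], 'wrist_torque': [-0.053, 0.006, -0.01], 'grasp_force': 0.0, 'opening': 0.094}
```

View pics/scene0.png

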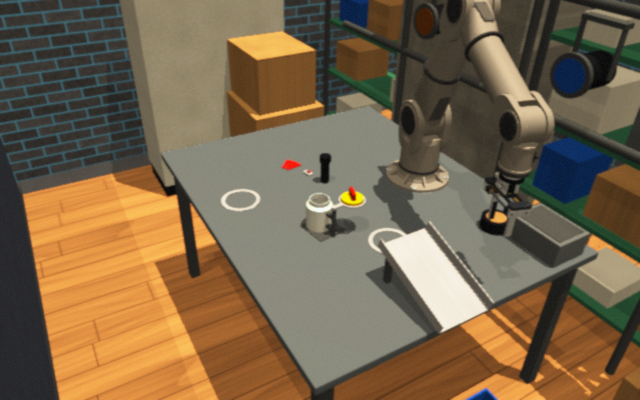

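View pics/top0.png

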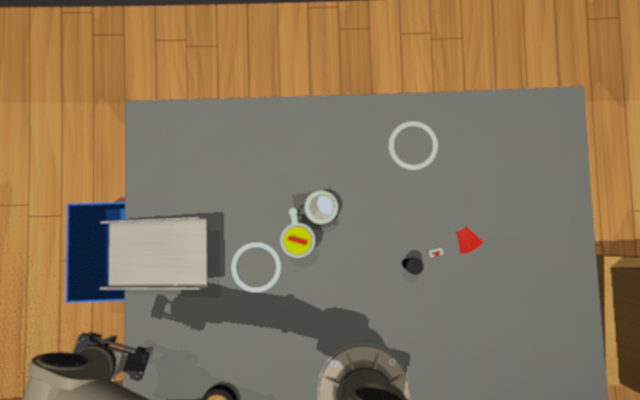

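The scene view shows the tin near (320,212), cap at (352,197), torch (325,168), clip (308,172), segment (291,165). In the top view the mouth is near (321,206), hinge (294,215), cap (298,240), clip (436,252), torch (412,264) and segment (468,240). I'll zoom in next.

```bash
cat > h.py <<'E'
import numpy as np, cv2
from workcell import *
def pix2world(name,uv,z):
    c=get_calibration(name); K=np.array([[c['fx'],0,c['cx']],[0,c['fy'],c['cy']],[0,0,1]])
    uv=np.atleast_2d(np.array(uv,float))
    p=cv2.undistortPoints(uv[:,None],K,np.array([c['k1'],0,0,0.]))[:,0]
    E=np.array(c['extrinsics']); d=np.c_[p[:,0],-p[:,1],-np.ones(len(p))]@E[:3,:3].T
    return E[:3,3]+d*((z-E[2,3])/d[:,2])[:,None]
def world2pix(name,P):
    c=get_calibration(name); E=np.array(c['extrinsics'])
    q=(np.atleast_2d(P)-E[:3,3])@E[:3,:3]; s=np.c_[q[:,0]/-q[:,2],-q[:,1]/-q[:,2]]
    s=s*(1+c['k1']*(s**2).sum(1))[:,None]
    return s*[c['fx'],c['fy']]+[c['cx'],c['cy']]
E
python3 - <<'E'
from h import *
a=cv2.imread("pics/top0.png"); b=cv2.imread("pics/scene0.png")
cv2.imwrite("pics/topA.png",cv2.resize(a[185:285,250:350],None,fx=5.6,fy=5.6,interpolation=cv2.INTER_CUBIC))
l=cv2.resize(a[220:285,390:490],None,fx=8,fy=8,interpolation=cv2.INTER_CUBIC)
cv2.imwrite("pics/topB.png",l)
print(pix2world("top",[(321,206),(298,240)],.125),pix2world("top",[(294,215)],.125),pix2world("top",[(436,252),(412,264)],.005))
h=cv2.cvtColor(a,cv2.COLOR_BGR2HSV)
y=cv2.inRange(h,(22,120,100),(35,255,255)); y[:,:250]=0;y[:,350:]=0;y[:185]=0;y[285:]=0
r=cv2.inRange(h,(0,150,80),(8,255,255))
for nm,m in(("y",y),("r",r)):
    n,L,st,ce=cv2.connectedComponentsWithStats(m)
    for i in range(1,n):
        if st[i,4]>3 : 
            p=np.argwhere(L==i)[:,::-1].astype(np.float32); print(nm,st[i],ce[i],cv2.minAreaRect(p))
E
```

```text
[[0.57574724 0.11534729 0.125     ]
 [0.47688352 0.18652551 0.125     ]] [[0.55131901 0.19648544 0.125     ]] [[ 0.42461011 -0.24858758  0.005     ]
 [ 0.38861222 -0.1704295   0.005     ]]
y [284 227  27  28 508] [297.0984252  240.12795276] ((297.0, 240.5), (27.0, 26.0), 90.0)
r [457 227  26  27 432] [467.74074074 240.375     ] ((467.5000305175781, 239.00001525878906), (23.702320098876953, 24.149534225463867), 63.43495178222656)
r [289 237  17   7  51] [296.94117647 239.88235294] ((296.8810729980469, 239.88650512695312), (16.762895584106445, 2.940858840942383), 17.102725982666016)
r [435 253   4   3  12] [436.5 254. ] ((436.5, 254.0), (2.0, 3.0), 90.0)
```

View pics/topA.png

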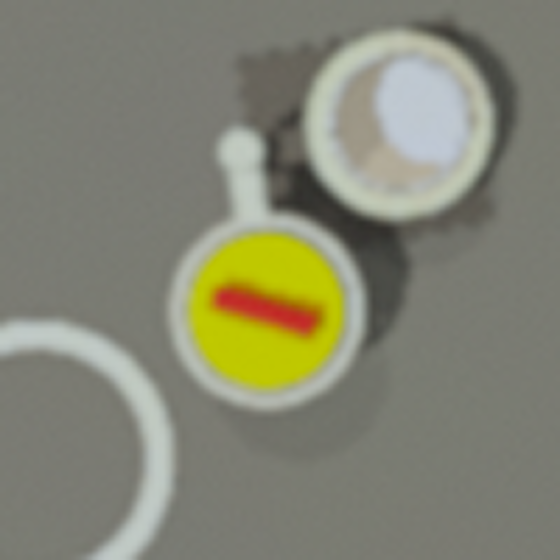

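View pics/topB.png

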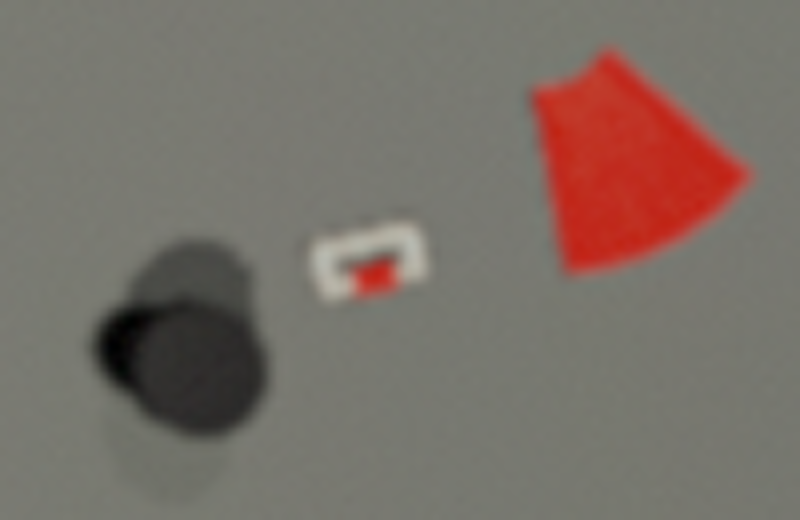

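The tin-side crop shows the hole centred near (406,122), the body outline at (400,125), the hinge at (241,149), the cap at (267,311) and the bar from (215,297) to (320,322). The torch-side crop has the clip corners at about (312,243), (413,223), (428,275) and (325,298), with the torch head at (200,370).

```bash
python3 - <<'E'
from h import *
from scipy.optimize import least_squares
A=lambda p:(np.array(p)+.5)/5.6-.5+[250,185]
B=lambda p:(np.array(p)+.5)/8-.5+[390,220]
t=lambda p,z:pix2world("top",A(p),z)[0]
print("hole",t((406,122),.125),"body",t((400,125),.110),"hinge",t((241,149),.135))
for z in(.133,.14,.15):print("cap",z,t((267,310.5),z))
c=[pix2world("top",B(p),.01)[0] for p in[(312,243),(413,223),(428,275),(325,298)]]
cl=np.mean(c,0); d=(c[1]-c[0]+c[2]-c[3])/2; w=(c[3]-c[0]+c[2]-c[1])/2
print("clip",cl,np.linalg.norm(d),np.linalg.norm(w),"ang long",np.degrees(np.arctan2(d[1],d[0])),np.degrees(np.arctan2(w[1],w[0])))
print("torch",pix2world("top",B((200,370)),.13))
b0,b1=t((215,297),.175),t((320,322),.175); print("bar",b0,b1,(b0+b1)/2,np.linalg.norm(b1-b0),np.degrees(np.arctan2(*(b1-b0)[1::-1])))
# joint fit
m=dict(hole=A((406,122)),body=A((400,125)),hinge=A((241,149)),ring=A((267,310.5)),bar=A((267.5,309.5)))
def pts(x):
    T=x[:2];H=T+.085*np.array([np.cos(x[2]),np.sin(x[2])]);C=H+.085*np.array([np.cos(x[2]+np.pi-x[3]),np.sin(x[2]+np.pi-x[3])])
    return np.array([[*T,.125],[*T,.11],[*H,.135],[*C,.133],[*C,x[4]]])
f=lambda x:np.r_[(world2pix("top",pts(x))-np.array(list(m.values()))).ravel(),(x[4]-.178)/.005]
r=least_squares(f,[.57,.12,1.8,1.4,.178],x_scale=[.1,.1,1,1,.01]);print(r.x,np.round(r.fun,2));P=pts(r.x);print(P)
im=cv2.imread("pics/scene0.png");s=world2pix("scene",np.r_[P,[cl*[1,1,0]+[0,0,.01]]])
o=cv2.resize(im[140:240,270:390],None,fx=6,fy=6,interpolation=cv2.INTER_CUBIC)
for q in s: cv2.drawMarker(o,tuple(int(v) for v in ((q-[270,140])+.5)*6),(255,0,255),0,12,1)
cv2.imwrite("pics/sc1.png",o)
E
```

```text
hole [0.57453173 0.11213571 0.125     ] body [0.57388282 0.11529806 0.11      ] hinge [0.56227132 0.1997323  0.135     ]
cap 0.133 [0.47693751 0.18831929 0.133     ]
cap 0.14 [0.4770202  0.18798851 0.14      ]
cap 0.15 [0.47713832 0.18751597 0.15      ]
clip [ 0.42476726 -0.24656032  0.01      ] 0.04147079994593307 0.021772243186423616 ang long -79.68742434936934 -168.15325177923168
torch [[ 0.39177559 -0.15353481  0.13      ]]
bar [0.48508957 0.21269145 0.175     ] [0.47078825 0.15945789 0.175     ] [0.47793891 0.18607467 0.175     ] 0.05512114105642975 -105.03758015455314
[0.57411976 0.11432467 1.71450611 1.58083754 0.17781536] [-0.73  0.16  0.32 -0.09  0.44  0.1   0.4  -0.27 -0.41  0.1  -0.04]
[[0.57411976 0.11432467 0.125     ]
 [0.57411976 0.11432467 0.11      ]
 [0.56194644 0.19844844 0.135     ]
 [0.47770466 0.18712042 0.133     ]
 [0.47770466 0.18712042 0.17781536]]
```

View pics/sc1.png

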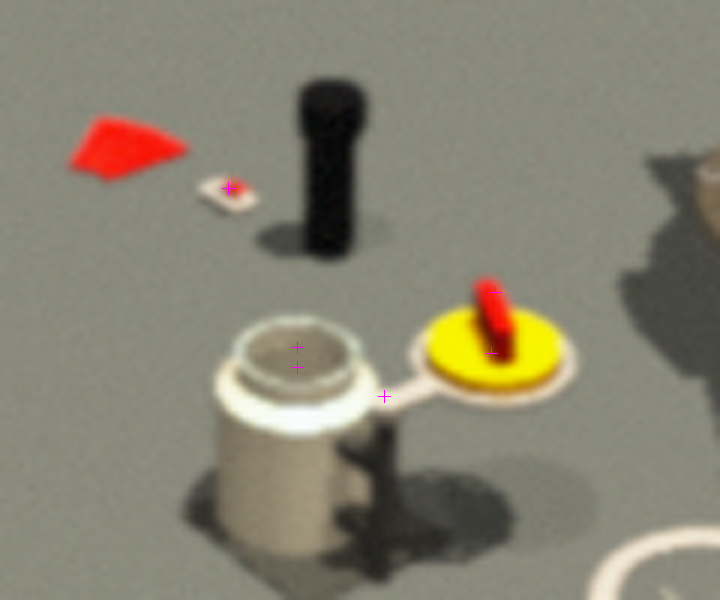

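The fit projects well into the second camera: the mouth, hinge, cap and clip markers land on their features to within about 1 px. Next I'll check IK and wrist range for all key poses.

```bash
cat >> h.py <<'E'
from scipy.spatial.transform import Rotation as Ro
T=np.array([.57412,.11432]); H=np.array([.56195,.19845]); C=np.array([.4777,.1871]); CL=np.array([.4248,-.2466])
TH=1.581; BAR=np.radians(-105.0)
def rot(a):  # tool down, closing axis at world angle a
    y=np.array([np.cos(a),np.sin(a),0]); z=np.array([0,0,-1.]); return Ro.from_matrix(np.c_[np.cross(y,z),y,z])
def rv(a): return rot(a).as_rotvec()
def rz(v,a): return Ro.from_euler('z',a).as_matrix()[:2,:2]@v
E
python3 - <<'E'
from h import *
for nm,p,z,a in[("clip",CL,.004,np.radians(11)),("clipup",CL,.25,np.radians(11)),("mouthA",T,.1,np.radians(11)),("mouthB",T,.1,np.radians(101)),("cap",C,.15,BAR+np.pi/2),("capover",T,.15,BAR+np.pi/2+TH),("screwed",T,.141,BAR+np.pi/2+TH-2.8)]:
    for k in(0,np.pi):
        q=solve_ik(np.r_[p,z],rv(a+k)); print(nm,round(np.degrees(a+k)),None if q is None else np.round(q,2))
print(T-C,np.linalg.norm(H-T),rz(C-H,TH)+H)
E
```

```text
clip 11 [-0.26  0.51  0.83  2.19 -0.6   0.69  1.18]
clip 191 [-0.48  0.77  1.21  2.2  -0.98  0.9  -1.6 ]
clipup 11 [-1.26 -0.49  1.33  1.96  0.48  1.34  0.11]
clipup 191 [-0.76  0.06  1.24  1.96 -0.06  1.17 -2.45]
mouthA 11 [-0.79  0.42  0.62  1.91 -0.3   0.91  0.17]
mouthA 191 [-1.14  0.7   1.21  1.93 -0.75  1.07 -2.55]
mouthB 101 [-0.58  0.38  0.34  1.9  -0.16  0.89  1.6 ]
mouthB 281 [-0.89  0.46  0.76  1.92 -0.39  0.92 -1.32]
cap -15 [-1.03  0.21  0.61  2.02 -0.15  0.95 -0.6 ]
cap 165 [-0.6   0.19  0.11  2.   -0.03  0.96  2.41]
capover 76 [-0.7   0.33  0.5   1.86 -0.19  0.99  1.19]
capover 256 [-0.97  0.41  0.86  1.87 -0.37  1.02 -1.78]
screwed -85 [-0.95  0.42  0.83  1.88 -0.36  1.   -1.44]
screwed 95 [-0.63  0.33  0.4   1.87 -0.15  0.97  1.5 ]
[ 0.09642 -0.07278] 0.08500568098662581 [0.57415905 0.1143202 ]
```

```bash
python3 - <<'E'
from h import *
a=np.radians(11)
s=sense(); servo_line(np.r_[s['eef_pos'][:2],.32],velocity=.3)
goto([.56,.05,.30],rv(a)); goto(np.r_[CL,.17],rv(a))
gripper_to(.055,15)
servo_line(np.r_[CL,.05],velocity=.2)
im=capture("top"); 
hit=servo_line(np.r_[CL,.004],velocity=.06,threshold=8)
im2=capture("scene")
gripper_to(.0,20); s=sense(); print(hit,s['time'],s['eef_pos'],s['opening'],s['grasp_force'],s['joints'])
servo_line(np.r_[CL,.17],velocity=.2); s=sense();print(s['time'],s['opening'],s['grasp_force'])
im3=capture("scene")
z=lambda i,r,c:cv2.resize(i[r:r+70,c:c+90],None,fx=4.4,fy=4.4,interpolation=cv2.INTER_CUBIC)
cv2.imwrite("pics/g1.png",np.hstack([z(im2,110,260),z(im3,110,260)])[:,:,::-1])
E
```

```text
False 7.95 [ 0.42481382 -0.24661066  0.00400244] 0.0007433712791754668 0.0 [-0.25230132  0.5029941   0.81104635  2.18700942 -0.58901353  0.68038989
  1.16366399]
8.9333 0.000379811276831325 0.0
```

View pics/g1.png

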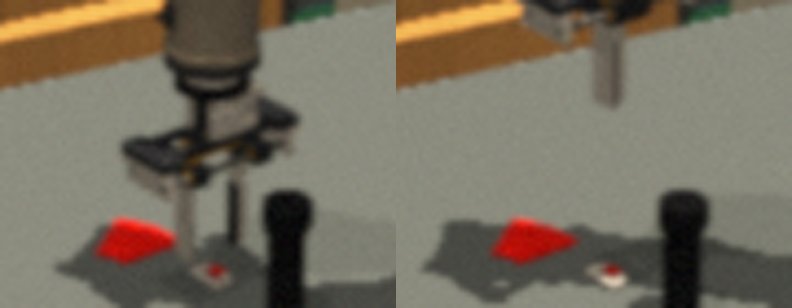

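The grip missed. The clip is untouched at about (213,273) in the crop, but the fingertips appear about 4 px above where they should project. I'll probe bare counter beside it to tell a height error from a lateral one.

```bash
python3 - <<'E'
from h import *
P=np.array([.53,-.19])
servo_line(np.r_[P,.10],velocity=.25); servo_line(np.r_[P,.03],velocity=.15)
hit=servo_line(np.r_[P,-.03],velocity=.03,threshold=5)
s=sense();im=capture("scene");print(hit,s['eef_pos'],s['wrist_force'],s['time'],s['ee_rot'],rv(np.radians(11)))
servo_line(np.r_[P,.05],velocity=.2)
q=world2pix("scene",[s['eef_pos'],s['eef_pos']+[0,0,.05]]); u,v=(q[0]-[45,60]).astype(int);print(q)
o=cv2.resize(im[v:v+90,u:u+90],None,fx=6,fy=6,interpolation=cv2.INTER_CUBIC)
for p in q: cv2.drawMarker(o,tuple(int(x) for x in (p-[u,v]+.5)*6),(255,0,255),0,12,1)
cv2.imwrite("pics/pr.png",o[:,:,::-1])
E
```

```text
True [ 0.53002548 -0.19000126 -0.0289937 ] [-0.99848185 -0.29521567  8.86216361] 12.1417 [-1.99826342e+00 -2.42392991e+00 -2.88532770e-04] [1.99829866 2.42413012 0.        ]
[[292.57446094 190.29280497]
 [292.46035076 180.551073  ]]
```

View pics/pr.png

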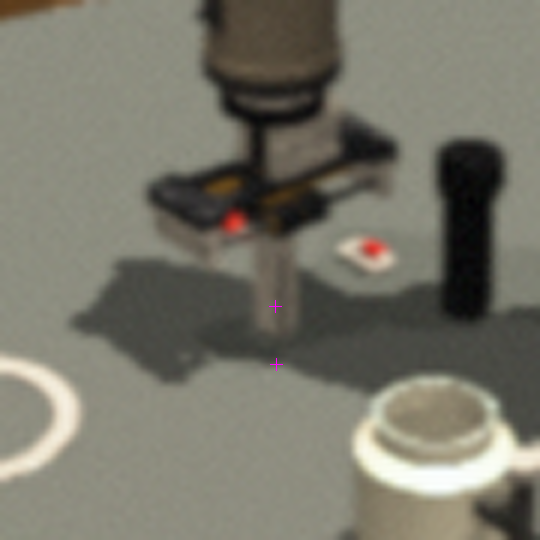

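The contact answers it: lateral position is right (tip at (276,333)), but the counter was met at a reported z of -0.029. So the real finger ends are about 28 mm short of the reported TCP. I'll compensate in z and regrasp.

```bash
echo 'D=.028 # real finger end lies D above reported TCP
def P3(xy,z): return np.r_[xy,z-D]' >> h.py
python3 - <<'E'
from h import *
a=np.radians(11)
servo_line(P3(CL,.08),velocity=.3); gripper_to(.055,20)
hit=servo_line(P3(CL,.0015),velocity=.06,threshold=6); s=sense(); print(hit,s['eef_pos'])
if hit: servo_line(s['eef_pos']+[0,0,.002],velocity=.05)
gripper_to(0,20); s=sense(); print(s['time'],s['opening'],s['grasp_force'])
servo_line(P3(CL,.16),velocity=.25); s=sense();print(s['time'],s['opening'],s['grasp_force'],s['joints'])
E
```

```text
False [ 0.42502693 -0.24664237 -0.02621753]
16.3 0.024074158241116486 19.991692006587982
17.0833 0.02441530196209702 19.9914488196373 [-0.49891083  0.29880608  1.07002776  2.09754101 -0.32879443  0.92576904
  0.94745335]
```

```bash
python3 - <<'E'
from h import *
servo_line(P3(T,.165),velocity=.25); hit=servo_line(P3(T,.09),velocity=.12,threshold=8)
s=sense();print(hit,s['eef_pos'],s['grasp_force'],s['wrist_force'])
if not hit:
    gripper_to(.036); pause(.2); servo_line(P3(T,.24),velocity=.3)
    goto(P3(C+[-.03,.03],.26),rv(BAR+np.pi/2)); gripper_to(.05,40); s=sense();print(s['time'],s['joints'][6],s['eef_pos'])
    i=capture("top");j=capture("scene")
    z=lambda i,r,c:cv2.resize(i[r:r+75,c:c+75],None,fx=5.3,fy=5.3,interpolation=cv2.INTER_CUBIC)
    cv2.imwrite("pics/drop.png",np.hstack([z(i,180,270),z(j,165,290)])[:,:,::-1])
E
```

```text
False [0.5745267  0.11411523 0.06250549] 19.991455078125 [-0.42838016  0.45044466 -0.00777192]
22.2833 -0.5949160791340101 [0.44787887 0.21686115 0.23201349]
```

View pics/drop.png

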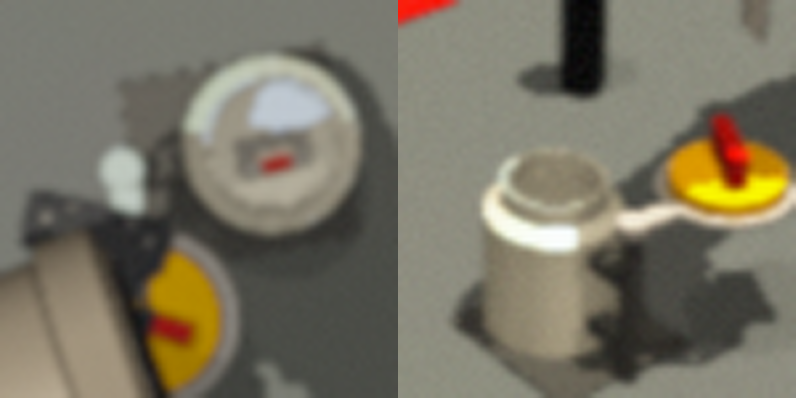

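The clip is in the tin: red gate at (277,163) inside the hole. The cap hasn't moved. Next I'll refine the bar angle by image moments and grip the bar.

```bash
python3 - <<'E'
from h import *
a=cv2.imread("pics/top0.png").astype(float)[230:252,284:312]
w=np.clip(a[:,:,2]-a[:,:,1]-40,0,None) ; yy,xx=np.mgrid[230:252,284:312]
mu=np.array([(w*xx).sum(),(w*yy).sum()])/w.sum(); d=np.stack([xx-mu[0],yy-mu[1]]).reshape(2,-1)
v=np.linalg.eigh((d*w.ravel())@d.T)[1][:,1]; p=pix2world("top",[mu-8*v,mu+8*v,mu],.172)
e=p[1]-p[0];ang=np.degrees(np.arctan2(e[1],e[0])); print("bar",ang,p[2])
ang=(ang+105+90)%180-90-105
BARm=np.radians(ang if abs(ang+105)<5 else -105); print(np.degrees(BARm))
A=BARm+np.pi/2
goto(P3(C,.20),rv(A))
hit=servo_line(P3(C,.146),velocity=.05,threshold=5); s=sense(); print(hit,s['eef_pos'],s['wrist_force'])
z=s['eef_pos'][2]+(.003 if hit else 0); servo_line(np.r_[C,z],velocity=.05)
gripper_to(0,35); s=sense(); print(s['time'],s['opening'],s['grasp_force'],s['wrist_force'],s['wrist_torque'],s['eef_pos'])
open("bar.txt","w").write(f"{BARm} {z}")
E
```

```text
bar 71.92771355538926 [0.47786995 0.18719877 0.172     ]
-108.07228644461077
False [0.47788025 0.18714569 0.11823627] [ 0.32762095  0.61022694 -0.15192336]
25.0333 0.013785384177993177 34.97375428676605 [-4.71104417 -0.69909888  5.35046367] [-0.25351077  1.34238654 -0.06688593] [0.47705711 0.18700407 0.11814664]
```

Bar gripped: 13.8 mm opening, low forces. Now the swing.

```bash
python3 - <<'E'
from h import *
B,z=map(float,open("bar.txt").read().split()); A=B+np.pi/2
for ph in np.linspace(0,TH-.06,12)[1:]:
    servo_line(np.r_[H+rz(C-H,ph),z],rv(A+ph),velocity=.09); s=sense()
    print(round(ph,2),np.round(s['wrist_force'],1),np.round(s['wrist_torque'][2],2),round(s['opening'],4))
    if np.linalg.norm(s['wrist_force'])>45: print("STOP");break
else:
    for ph in(TH-.03,TH,TH+.03):
        hit=servo_line(np.r_[H+rz(C-H,ph),z],rv(A+ph),velocity=.04,threshold=12); s=sense()
        print(round(ph,3),hit,np.round(s['wrist_force'],1),np.round(s['wrist_torque'][2],2),s['eef_pos'],s['joints'][6])
        if hit: break
print(s['time'])
E
```

```text
0.14 [-4.  -3.   3.8] 0.07 0.0139
0.28 [-3.7 -3.   3.6] 0.07 0.0134
0.41 [-2.6 -2.5  3.7] 0.02 0.014
0.55 [-1.5 -1.4  3.6] 0.09 0.0139
0.69 [ 0.1 -0.8  2.5] 0.09 0.0139
0.83 [1.3 2.3 2.2] 0.06 0.0134
0.97 [2.4 4.2 2.2] 0.09 0.0135
1.11 [2.3 4.6 3.2] 0.07 0.0141
1.24 [1.7 5.  4.1] 0.05 0.0136
1.38 [0.6 5.6 5.6] 0.09 0.0141
1.52 [0.1 5.8 5.7] 0.13 0.014
1.551 False [-0.5  5.7  5.2] 0.06 [0.57088753 0.11517719 0.1181953 ] 1.1936213629206933
1.581 False [-0.5  5.8  4.8] 0.01 [0.5733995  0.11547744 0.11821425] 1.2219400652458112
1.611 False [0.1 5.7 4.7] 0.02 [0.57591903 0.1158749  0.11820749] 1.2499933475304112
28.9917
```

```bash
python3 - <<'E'
from h import *
B,z=map(float,open("bar.txt").read().split()); A=B+np.pi/2
for ph in np.arange(TH+.05,TH+.16,.02):
    hit=servo_line(np.r_[H+rz(C-H,ph),z],rv(A+ph),velocity=.03,threshold=10); s=sense()
    print(round(ph,3),hit,np.round(s['wrist_force'],1),np.round(s['wrist_torque'],2),s['eef_pos'],s['joints'][6])
    if hit or abs(s['wrist_force'][0])>10: break
print(s['time'])
E
```

```text
1.631 False [-3.5  4.7  7.6] [ 1.4   0.93 -0.13] [0.57685216 0.1160069  0.11808583] 1.2684902395933009
1.651 False [-12.    3.3  14.2] [ 0.89  2.98 -0.08] [0.5772367  0.11602259 0.11790361] 1.2871076552459653
29.4917
```

The stop was met at x ≈ 0.5768 (arm angle about 1.62 rad swung). Now screw clockwise, sinking 9 mm over 2.8 rad.

```bash
python3 - <<'E'
from h import *
B,z=map(float,open("bar.txt").read().split()); A=B+np.pi/2+1.625
X=np.array([.5772,.1167])
gripper_to(0,60)
servo_line(np.r_[X,z],rv(A),velocity=.01)
for t in np.r_[np.arange(.2,2.7,.2),2.7,2.8]:
    servo_line(np.r_[X,z-.009*min(t,2.8)/2.8],rv(A-t),velocity=.002); s=sense()
    print(round(t,2),np.round(s['wrist_force'],1),np.round(s['wrist_torque'],2),round(s['opening'],4),round(s['joints'][6],2),np.round(s['eef_pos'],4),round(s['time'],2))
    if np.linalg.norm(s['wrist_force'])>60: print("STOP");break
E
```

```text
0.2 [ 0.6 -3.2  5.8] [-0.85 -0.15 -0.14] 0.0134 1.08 [0.5764 0.1158 0.1175] 30.53
0.4 [ 1.1 -4.5  5.8] [-1.07 -0.24 -0.12] 0.0135 0.91 [0.5765 0.1156 0.1169] 30.9
0.6 [-0.7 -5.7  7.2] [-1.34  0.02 -0.14] 0.0136 0.74 [0.5763 0.1155 0.1162] 31.27
0.8 [-1.8 -5.8  6.4] [-1.54  0.31 -0.14] 0.0131 0.57 [0.5761 0.1153 0.1155] 31.63
1.0 [-1.8 -6.8  7.4] [-1.69  0.73 -0.12] 0.0135 0.41 [0.5758 0.1151 0.1149] 32.0
1.2 [-4.2 -6.2  8. ] [-1.69  1.13 -0.13] 0.0139 0.24 [0.5756 0.1151 0.1142] 32.37
1.4 [-5.8 -6.4  8.9] [-1.71  1.61 -0.13] 0.0136 0.08 [0.5753 0.1151 0.1135] 32.73
1.6 [-7.2 -5.7  9.8] [-1.68  1.96 -0.12] 0.0136 -0.08 [0.5751 0.1151 0.1129] 33.1
1.8 [-8.1 -5.8  9.8] [-1.58  2.31 -0.12] 0.0131 -0.24 [0.5748 0.1152 0.1122] 33.47
2.0 [-10.1  -5.2  11.6] [-1.38  2.67 -0.16] 0.0134 -0.4 [0.5746 0.1154 0.1115] 33.83
2.2 [-11.2  -4.6  10.8] [-1.16  3.04 -0.16] 0.0139 -0.56 [0.5744 0.1156 0.1109] 34.2
2.4 [-13.   -3.8  12.3] [-1.11  3.42  0.47] 0.0138 -0.72 [0.5743 0.1158 0.1103] 34.57
2.6 [-14.2  -2.4  18.9] [-0.63  3.74  1.19] 0.0154 -0.88 [0.5745 0.1161 0.11  ] 34.93
2.7 [-19.5  -3.7  23.2] [-0.75  4.88  1.72] 0.0162 -0.96 [0.5739 0.116  0.1098] 35.19
2.8 [-16.8  -0.8  24.1] [-0.06  4.21  1.24] 0.0184 -1.05 [0.5746 0.1166 0.1098] 35.45
```

Torque climbed from about 2.35 rad and the bar began slipping in the pads. Either that's the stop or it's a jam, so I'll release, back off and measure.

```bash
python3 - <<'E'
from h import *
gripper_to(.05); s=sense(); print(s['eef_pos'],s['ee_rot'])
servo_line(s['eef_pos']+[0,0,.07],velocity=.2); goto([.45,.0,.24],rv(np.radians(-15)))
s=sense();print(s['time'])
i=capture("top");j=capture("scene"); cv2.imwrite("pics/top2.png",i[:,:,::-1]);cv2.imwrite("pics/scene2.png",j[:,:,::-1])
a=i[:,:,::-1].astype(float)[192:222,304:340]
w=np.clip(a[:,:,2]-a[:,:,1]-40,0,None); yy,xx=np.mgrid[192:222,304:340]
mu=np.array([(w*xx).sum(),(w*yy).sum()])/w.sum(); d=np.stack([xx-mu[0],yy-mu[1]]).reshape(2,-1)
v=np.linalg.eigh((d*w.ravel())@d.T)[1][:,1]; p=pix2world("top",[mu-8*v,mu+8*v,mu],.165)
e=p[1]-p[0]; print("bar",np.degrees(np.arctan2(e[1],e[0])),p[2],mu)
z=lambda i,r,c:cv2.resize(i[r:r+75,c:c+75],None,fx=5.3,fy=5.3,interpolation=cv2.INTER_CUBIC)
cv2.imwrite("pics/scr.png",np.hstack([z(i,170,280),z(j,165,280)])[:,:,::-1])
E
```

```text
[0.57717263 0.11663408 0.1091923 ] [ 3.13902929e+00  1.25138874e-01 -5.63709669e-05]
37.875
bar -152.8955576721434 [0.57307068 0.11498644 0.165     ] [321.19968254 206.10444444]
```

View pics/scr.png

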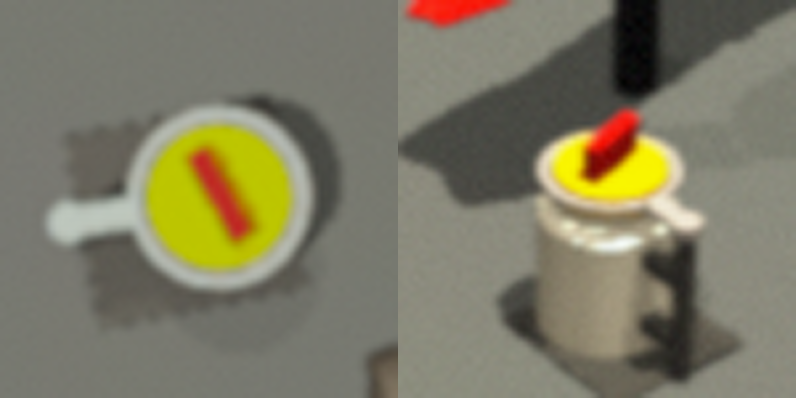

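The cap sits centred on the tin (bar at about -153°), about 2.36 rad turned since closing. If it started fully loose, 0.44 rad remains. I'll regrip centred on the measured bar and find out.

```bash
cat > turn.py <<'E'
from h import *
import sys
def turn(X,bar,z,total,grip=60):
    A=np.radians(bar)+np.pi/2
    goto(np.r_[X,z+.05],rv(A)); hit=servo_line(np.r_[X,z],velocity=.05,threshold=6); z=sense()['eef_pos'][2]+(.002 if hit else 0)
    print("hit",hit,z); servo_line(np.r_[X,z],velocity=.02)
    gripper_to(0,grip); pause(.1); s=sense(); print(np.round(s['wrist_force'],1),np.round(s['wrist_torque'],2),round(s['opening'],4),np.round(s['eef_pos'],4))
    for t in np.arange(.06,total+1e-6,.06):
        servo_line(np.r_[X,z-.009*t/2.8],rv(A-t),velocity=.0012); s=sense()
        print(round(t,2),np.round(s['wrist_force'],1),np.round(s['wrist_torque'],2),round(s['opening'],4),round(s['joints'][6],2),np.round(s['eef_pos'],4),round(s['time'],2))
        if abs(s['wrist_torque'][2])>2.5 or s['opening']>.0165: break
    gripper_to(.05); s=sense(); servo_line(s['eef_pos']+[0,0,.06],velocity=.2); print(sense()['time'])
E
python3 - <<'E'
from turn import *
turn(np.array([.5738,.1148]),-152.9,.1105,.48)
E
```

```text
hit False 0.11076452991031246
[-2.7  4.8  2.5] [1.07 0.66 0.09] 0.0137 [0.5736 0.1158 0.1108]
0.06 [-7.1  4.7  8.2] [0.97 2.   0.72] 0.0136 -0.83 [0.5729 0.1157 0.1105] 41.53
0.12 [-10.7   2.8  13.1] [0.85 3.1  1.06] 0.0135 -0.88 [0.5723 0.1157 0.1103] 41.78
0.18 [-16.2   3.4  16.8] [0.76 4.05 1.37] 0.0142 -0.93 [0.5719 0.1156 0.1102] 42.03
0.24 [-18.9   3.6  21. ] [0.67 4.92 1.68] 0.0146 -0.97 [0.5715 0.1155 0.11  ] 42.28
0.3 [-17.4   4.6  21.2] [1.22 4.35 1.22] 0.0157 -1.02 [0.5719 0.1159 0.11  ] 42.53
0.36 [-19.3   3.8  24.3] [1.16 4.75 1.58] 0.0159 -1.07 [0.5718 0.1158 0.1099] 42.78
0.42 [-23.3   4.1  28.7] [1.09 5.75 1.9 ] 0.0168 -1.12 [0.5713 0.1157 0.1097] 43.03
44.175
```

The numbers settle it. In the tin's frame the bar started at -0.448 rad, so the cap was already turned that far. It's now at -2.81 rad (-152.9° - 8.2°), which matches the 2.8 stop, and the torque there is hard and elastic. The reaction torque may have nudged the swing arm off its stop, so I'll press it back, let go and measure.

```bash
python3 - <<'E'
from h import *
def meas(n):
    i=capture("top"); cv2.imwrite(f"pics/{n}.png",i[:,:,::-1]); a=i[192:222,304:340].astype(float)
    w=np.clip(a[:,:,0]-a[:,:,1]-40,0,None); yy,xx=np.mgrid[192:222,304:340]
    mu=np.array([(w*xx).sum(),(w*yy).sum()])/w.sum(); d=np.stack([xx-mu[0],yy-mu[1]]).reshape(2,-1)
    v=np.linalg.eigh((d*w.ravel())@d.T)[1][:,1]; p=pix2world("top",[mu-8*v,mu+8*v,mu],.167)
    e=p[1]-p[0]; print("bar",np.degrees(np.arctan2(e[1],e[0]))%180,p[2])
A=np.radians(-153)+np.pi/2; X=np.array([.5735,.115]); z=.1115; u=np.array([np.cos(np.radians(8)),np.sin(np.radians(8))])
goto(np.r_[X,z+.05],rv(A)); servo_line(np.r_[X,z],velocity=.08,threshold=8)
gripper_to(0,25); s0=sense(); hit=servo_line(np.r_[X+.006*u,z],velocity=.015,threshold=14); s=sense()
print(hit,np.round(s0['eef_pos'],4),np.round(s['eef_pos'],4),np.round(s['wrist_force'],1),np.round(s['wrist_torque'],2),s['opening'])
gripper_to(.05); s=sense(); servo_line(s['eef_pos']+[0,0,.07],velocity=.25); goto([.45,.0,.24],rv(np.radians(-15)))
pause(.1); meas("top3"); s=sense(); print(s['time'],np.round(s['wrist_force'],2))
# bystander check: image change between first and last top picture
d=cv2.absdiff(cv2.imread("pics/top0.png"),cv2.imread("pics/top3.png")).max(2)
for n,(r,c) in dict(seg=(222,452),torch=(250,398),fa=(120,387),fb=(240,228)).items(): q=d[r:r+55,c:c+55];print(n,q.mean().round(1),(q>60).sum())
i=cv2.imread("pics/top3.png"); cv2.imwrite("pics/fin.png",cv2.resize(i[110:300,220:490],None,fx=2.9,fy=2.9,interpolation=cv2.INTER_CUBIC))
E
```

```text
True [0.5735 0.1165 0.1116] [0.577  0.1172 0.1112] [-5.8  1.2 11. ] [0.19 1.57 0.34] 0.013706915804635842
bar 28.656441134425535 [0.57496422 0.11529318 0.167     ]
48.8667 [ 0.33 -0.33 -0.77]
seg 2.8 0
torch 41.3 436
fa 2.9 0
fb 5.4 7
```

View pics/fin.png

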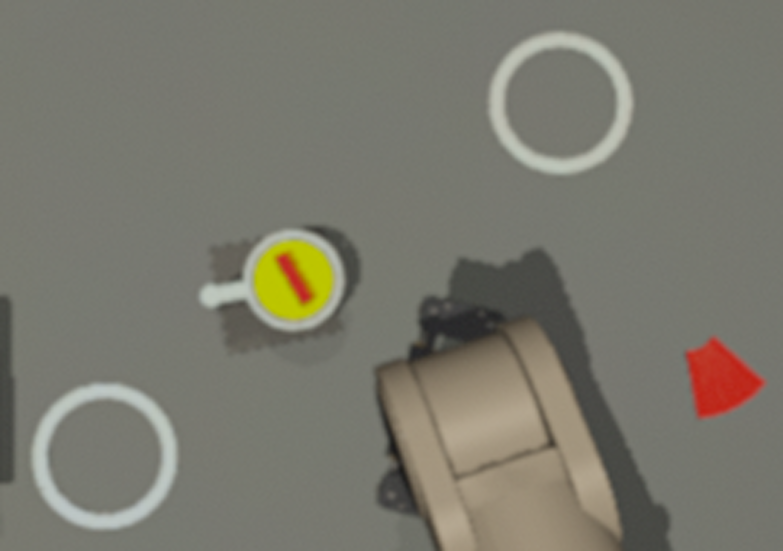

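The final view shows the cap centred on the tin at (293,280), the arm on its stop side, and the frames and segment unchanged. The torch was last seen at its original column, 325. The bar turned along with the arm when I pressed it home, which confirms the cap is locked at its stop. The gripper is clear, so I'm handing in.

```bash
python3 -c "
from workcell import *
print(hand_in())"
```

```text
the job is handed in; nothing more can be done
None
```

Handed in at about 49 s: the clip is in the tin, the cap is swung shut against the stop and screwed clockwise to a hard stop (about 2.79 rad by camera), the gripper is clear, and the segment and both frames show no change in the last picture; the torch was last seen in place just before the final regrips (the arm hid it after that).

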